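Square a loaded cigar mould into the corner of a bench press

ROBOT

A 6-joint arm with a two-finger parallel gripper is mounted at the origin on the work surface. World frame = base frame: x ahead of the robot, y to its left, z up, the work surface at z = 0. Lengths are in m, angles in rad, forces in N, time in s.
With the tool pointing down it reaches from about 0.275 to 0.875 m from the base axis. Payload 12.5 kg.
Tool frame: the origin (TCP) lies at the very end of the fingers, on their centre line; the grasp point (between the pads) lies 19 mm behind it; z points along the fingers, y is the line along which they close (so a half turn about z gives the same grasp; the last joint's range is limited). The gripper opens to 85 mm and grips with 20 to 120 N. Pads are 22 mm wide; open, the fingers measure 114 mm over their backs; the gripper's body (76 mm by 85 mm) begins 54 mm behind the grasp point. The pads swing forward as they close: fully open they stand 13 mm farther back than shut.
Start: joints at [-1.188, 0.351, 1.652, -0, 1.139, -0.085], TCP at [0.248, -0.491, 0.231] pointing down, gripper open.
Joint ranges: [-2.75, 2.75], [-0.79, 2.1], [0.01, 2.65], [-1.57, 4.71], [0.07, 3.14], [-2.87, 2.87]. Speed limits (rad/s): [2.22, 2.22, 2.79, 3.14, 3.14, 3.14].

INTERFACE

Orientations are given as a 3x3 rotation matrix whose columns are the frame's x, y, z axes.
In Python, from bench import manip gives the robot as it stands. Calls block until the motion is done:
- manip.move_ptp(position, orientation): joint-space move of the TCP to a pose.
- manip.move_l(position, attitude=None, max_speed=0.15): straight line of the TCP; attitude=None keeps the orientation; max_speed is the mean speed in m/s.
- manip.move_j(angles): joint-space move.
- manip.set_gripper(opening, effort=None): opening from 0.0 (shut) to 1.0 (fully open); effort is the grip in N (None keeps the last); returns when the fingers have stopped.
- manip.dwell(seconds).
- manip.inverse_kinematics(position, orientation): joint angles nearest the present ones, or None.
- manip.grab_frame(name): name is "scene" or "top" or "wrist"; returns (picture, depth): 384x512x3 uint8, red, green, blue; 384x512 float32, m along the optical axis (not along the pixel's ray), 0 where there is no reading.
- manip.get_calibration(name): a dict with "camera_matrix" (3x3 intrinsics, pixels), "R" (3x3) and "t" (3): a world point X has camera coordinates R X + t. Camera axes: x right, y down, z forward; pixel columns grow to the right and rows downward; lengths in m; the calibration is good to about 2 mm. The wrist camera is an equidistant fisheye: a pixel r from the principal point sees the ray r / f radians off the axis. A picture is of the moment at which its call begins: read the wrist's pose just before it. get_calibration takes no time and is no camera call; for the wrist camera it gives the pose at the moment of the call.
A pose or a line that the arm cannot do raises manip.Unreachable and nothing moves.
- manip.sign_off(): hands the job in; it is judged then, once.
Trained networks look in the newest picture that a camera, given by its name, has taken for a name from the list of things; names that differ only in an ending like _2 or _b are one class to them, and where a whole thing is asked for, a point or a joint stands for the part that bears it (a point fixed in the world has none). Each returns a list of dicts, best first, with "confidence" (0 to 1); they miss things now and then, are a little off and sometimes report something else, mostly with a low value. They report only what shows in the picture. A call takes as long as a camera call. They do not tell look-alikes from the thing itself.
- manip.look_for(camera, name): "at" ([x, y, z] in m, in world coordinates, good to about 4 mm: the middle of the surface that is visible of it).
Readings, each from a call of its own:
- manip.current_time(): time.
- manip.current_qpos(): joint angles.
- manip.current_joint_vel(): joint speeds.
- manip.current_joint_torque(): joint torques, N m.
- manip.current_ee_pos(): TCP position.
- manip.current_tcp_rot(): TCP orientation.
- manip.current_force(): force on the tool from outside, world axes, zero at the start.
- manip.current_ft_torque(): the same for the moment, N m.
- manip.current_grip_width(): opening from 0.0 (shut) to 1.0 (fully open).
- manip.current_grip_force(): force on a finger pad.
Only numpy, scipy, OpenCV 4.12 (cv2) and the standard library are available. Lean on these libraries where they do the work, as an engineer would, in place of code of your own. Each camera call takes 0.05 s, during which the arm holds its last target. There are 200 camera calls.

TASK

Pick up the square-shafted wooden tamper with the steel foot and use it to nudge the loaded white cigar mould across the press bed, in under the press head, until it sits flat and snug in the corner, its far long edge against the far stop and its left end against the left stop. Push gently, touch the mould with nothing but the tamper, and keep the mould flat. Then stand the tamper upright on the bench top, off the press, let go of it, and leave everything else where it is.

Things in the scene. Friction and masses are not known exactly. Their poses are not given: they have to be found in the camera images.
- press: Fixed bench press. Origin on the bench top (z = 0) straight under the inner corner where its two steel stops meet; x points away from the robot (within 0.2 rad), y to the left. Dark steel bed, top 20 mm above the bench, x -245 to +35, y -265 to +35 mm. Posts of 24 mm diameter hold the head, outside the stops at (x, y) = (45, 45), (45, -170), (-120, 45) mm; near and right sides are open.
- press_corner (a point): Inner corner of the stops, on the bed (20 mm above the press origin, same axes). Far stop: wall with its inner face at x = 0, y from -265 to 0 mm. Left stop: wall with its inner face at y = 0, x from -245 to 0 mm. Both rise 30 mm above the bed.
- press_head (a point): Near right corner, at the underside, of the fixed green grating over the corner: (-135, -185, 125) mm in the press frame. It spans x -135 to +60, y -185 to +64, z 125 to 150 mm, gaps of 30 mm or less; a screw with cross handle at x -50, y -83 rises to z = 280 mm. It overhangs the mould, once home, by 25 mm near and right: there the tamper goes in only with its top leant back 25 to 45 degrees.
- mould: Loose white plastic half mould with eight brown cigars in grooves; outwardly a block 110 (its x) x 160 (its y) x 34 mm high, 0.2 to 0.45 kg. Origin: centre of its underside. Starts flat on the bed, 30 to 85 mm short of home each way, turned up to 0.25 rad from the press axes; slides with a few newtons. Home: origin at x = -55, y = -80 mm in the press frame, axes parallel to the press's.
- mould_far_left (a point): corner of the mould's underside at its +x, +y; home at the press's inner corner (x = 0, y = 0 of the press frame)
- mould_far_right (a point): corner of the mould's underside at its +x, -y; home against the far stop
- mould_near_left (a point): corner of the mould's underside at its -x, +y; home against the left stop
- tamper: Loose hand tamper standing upright on the bench to the right of the press, about 0.2 kg: a steel foot 34 x 34 mm and 24 mm high, above it a square wooden shaft 24 x 24 mm up to 160 mm above the underside. Origin: centre of its underside, z up along the shaft, x and y square to its flat sides. A brass weight and a jar stand near.
- weight: round brass weight with a knob, 52 mm diameter, 66 mm high, loose; origin at the centre of its underside; leave alone
- paste_jar: round jar with a steel cap, 60 mm diameter, 62 mm high, loose; origin at the centre of its underside; leave alone
- knife: flat leaf knife with a wooden back, 70 x 150 x 22 mm, loose; origin under its centre; leave alone
- gauge: wooden ring gauge, a plate 160 x 70 x 14 mm with four holes, loose; origin under its centre; leave alone
- spare_mould: empty white mould, 110 x 200 x 35 mm, loose, left of the press; origin under its centre; leave alone
Not all that is in view belongs to the job. Of the things that look like the tamper, take the one that is farthest to the robot's left at the start.

How it is judged:
By the outcome, as a careful person would: the job done as asked, in the order asked, and still so for the second after the job is handed in, with the robot touching nothing.
It also fails if it takes over 72 s, if anything falls off the work surface, if the arm or the gripper's body presses on something with over 40 N, if the wrist force passes 120 N, or if a joint passes its speed limit or range.

## Working session

There is one attempt and no reset: what is moved stays moved. The work goes in short steps, each a Python script; the robot and the scene stay as the last script left them, time stands still between calls to the robot, and variables do not carry over. Pictures are saved under pics/ and viewed, at most 13 in all, crops included, and the job is handed in when it is done.

```bash
mkdir -p pics; ls; python3 - <<'E'
from bench import manip
import cv2, numpy as np
ims=[]
for c in ("scene","top"):
    p,d=manip.grab_frame(c); np.savez(f"pics/{c}0.npz",p=p,d=d); 
    cv2.imwrite(f"pics/{c}0.png",cv2.resize(p[:,:,::-1],(800,600),interpolation=cv2.INTER_CUBIC))
    for n in ("press_corner","press_head","mould","mould_far_left","mould_far_right","mould_near_left","tamper","weight","paste_jar"):
        print(c,n,[(np.round(r["at"],3).tolist(),round(r["confidence"],2)) for r in manip.look_for(c,n)])
print(manip.current_time())
print(manip.get_calibration("top"),manip.get_calibration("scene"))
E
```

```text
pics
scene press_corner [([0.62, 0.024, 0.103], 0.69)]
scene press_head [([0.614, 0.021, 0.102], 0.71)]
scene mould [([0.575, -0.01, 0.053], 0.62)]
scene mould_far_left [([0.57, -0.009, 0.055], 0.62)]
scene mould_far_right [([0.618, 0.024, 0.102], 0.58)]
scene mould_near_left [([0.571, -0.005, 0.051], 0.55)]
scene tamper [([0.565, -0.35, 0.095], 0.93), ([0.488, -0.484, 0.098], 0.91), ([0.562, -0.464, 0.097], 0.55)]
scene weight [([0.465, -0.295, 0.04], 0.52), ([0.619, 0.021, 0.103], 0.15)]
scene paste_jar [([0.472, -0.399, 0.063], 0.85), ([0.568, -0.349, 0.091], 0.61)]
top press_corner [([0.559, 0.07, 0.047], 0.59), ([0.269, -0.324, 0.008], 0.4), ([0.542, 0.036, 0.048], 0.39)]
top press_head [([0.554, 0.064, 0.048], 0.9)]
top mould [([0.542, 0.038, 0.053], 0.6)]
top mould_far_left [([0.544, 0.033, 0.05], 0.56)]
top mould_far_right [([0.541, 0.038, 0.05], 0.96)]
top mould_near_left [([0.543, 0.033, 0.052], 0.57)]
top tamper [([0.548, -0.453, 0.095], 0.69), ([0.476, -0.475, 0.093], 0.66), ([0.552, -0.33, 0.098], 0.46)]
top weight [([0.449, -0.276, 0.038], 0.49)]
top paste_jar [([0.452, -0.393, 0.061], 0.67)]
1.0
{'camera_matrix': array([[411.61388449,   0.        , 259.26420039],
       [  0.        , 411.61388449, 194.05306579],
       [  0.        ,   0.        ,   1.        ]]), 'R': array([[-0.0026732 , -0.99992116, -0.01226858],
       [-0.98438946,  0.00479036, -0.17593876],
       [ 0.17598367,  0.01160674, -0.98432466]]), 't': array([-0.04325477,  0.46858469,  1.40694149])} {'camera_matrix': array([[357.08298191,   0.        , 256.48183536],
       [  0.        , 357.08298191, 182.85308508],
       [  0.        ,   0.        ,   1.        ]]), 'R': array([[ 0.8126031 ,  0.58271956,  0.01068241],
       [ 0.43956958, -0.60073908, -0.66775081],
       [-0.38269412,  0.54731204, -0.74430823]]), 't': array([-0.33114357, -0.16465625,  1.38416997])}
```

View pics/scene0.png

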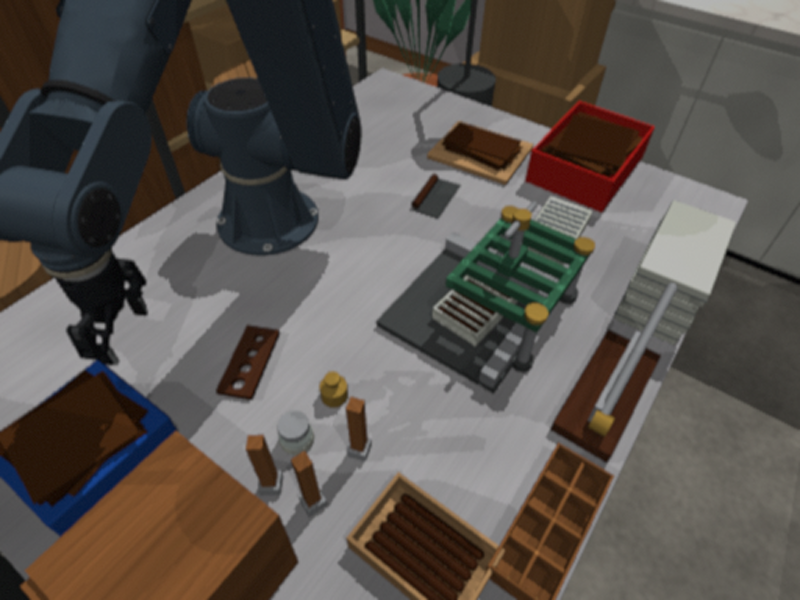

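View pics/top0.png

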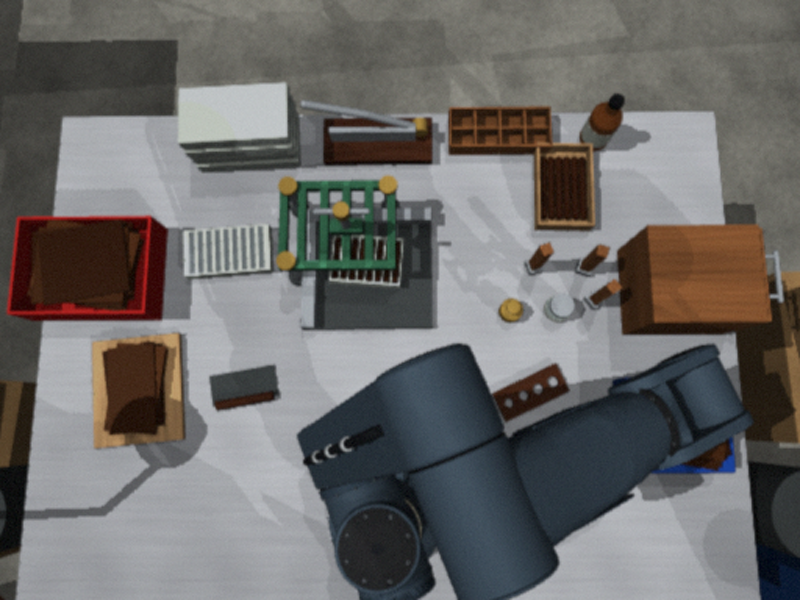

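Tamper-like things in the top picture (800x600 px) are at (540,257), (594,258) and (604,293). The one at (540,257), or (357,428) in the scene picture, has the largest y (about -0.34), so it is farthest to the robot's left. The press head is at (340,225), with the mould at (367,260) partly under it. The weight is at (511,310) and the jar at (560,307).

```bash
cat > h.py <<'E'
from bench import manip
import numpy as np, cv2
def cloud(c,p,d,cal=None):
    cal=cal or manip.get_calibration(c); K=cal["camera_matrix"]
    v,u=np.indices(d.shape); x=(u-K[0,2])/K[0,0]; y=(v-K[1,2])/K[1,1]
    P=np.stack([x*d,y*d,d],-1); return (P-cal["t"])@cal["R"]
def proj(c,X):
    cal=manip.get_calibration(c); q=np.asarray(X)@cal["R"].T+cal["t"]; q=q@cal["camera_matrix"].T
    return q[...,:2]/q[...,2:]
E
python3 - <<'E'
from h import *
tiles=[]
for c in ("top","scene"):
    f=np.load(f"pics/{c}0.npz"); p,d=f["p"],f["d"]; X=cloud(c,p,d)
    m=(abs(X[...,0]-.45)<.05)&(abs(X[...,1]+.15)<.05)&(d>0)
    print(c,"bench z",np.median(X[m][:,2]),X[m][:,2].std())
    g=p.max(-1).astype(float)
    roi=(X[...,0]>.3)&(X[...,0]<.75)&(X[...,1]>-.25)&(X[...,1]<.25)&(d>0)
    h=np.histogram(X[roi][:,2],np.arange(-.01,.17,.005)); print(c,dict(zip(np.round(h[1][:-1],3).tolist(),h[0].tolist())))
    bed=roi&(abs(X[...,2]-.02)<.006)&(g<90); B=X[bed]; print("bed",len(B),B[:,:2].min(0),B[:,:2].max(0),np.median(B[:,2]))
    # tamper column
    for cx,cy in ((.56,-.342),):
        t=(np.hypot(X[...,0]-cx,X[...,1]-cy)<.05)&(X[...,2]>.005)
        tt=t&(X[...,2]>.152); print("tamper top",X[tt].mean(0) if tt.any() else None,tt.sum(), X[t][:,2].max() if t.any() else 0)
# ortho colour at bed height from top, scene
for c,z in (("top",.02),("scene",.02)):
    f=np.load(f"pics/{c}0.npz");p=f["p"]
    xs=np.linspace(.76,.34,420);ys=np.linspace(.2,-.2,400)
    G=np.stack([np.repeat(xs[:,None],400,1),np.repeat(ys[None],420,0),np.full((420,400),z)],-1)
    q=proj(c,G).astype(np.float32); tiles.append(cv2.remap(p,q[...,0],q[...,1],cv2.INTER_CUBIC))
cv2.imwrite("pics/ortho.png",np.hstack(tiles)[:,:,::-1])
f=np.load("pics/scene0.npz")["p"]; u,v=proj("scene",[.56,-.4,.08]); u,v=int(u),int(v)
a=cv2.resize(f[v-50:v+50,u-65:u+65],(780,600),interpolation=cv2.INTER_CUBIC); cv2.imwrite("pics/tcrop.png",a[:,:,::-1])
E
```

```text
top bench z -0.0007573909578951212 0.005744530490858565
top {-0.01: 867, -0.005: 4116, 0.0: 2836, 0.005: 334, 0.01: 315, 0.015: 1556, 0.02: 1179, 0.025: 136, 0.03: 42, 0.035: 58, 0.04: 151, 0.045: 692, 0.05: 701, 0.055: 127, 0.06: 12, 0.065: 0, 0.07: 7, 0.075: 8, 0.08: 4, 0.085: 6, 0.09: 3, 0.095: 7, 0.1: 4, 0.105: 3, 0.11: 5, 0.115: 3, 0.12: 10, 0.125: 55, 0.13: 76, 0.135: 68, 0.14: 235, 0.145: 1102, 0.15: 652, 0.155: 144, 0.16: 216}
bed 2883 [ 0.41485458 -0.10554283] [0.71987578 0.22419893] 0.019442904948734702
tamper top [ 0.56010975 -0.34157731  0.15841708] 61 0.16397666236590344
scene bench z -0.00031129178069605993 0.0052039043108080985
scene {-0.01: 75, -0.005: 5929, 0.0: 3478, 0.005: 118, 0.01: 111, 0.015: 1697, 0.02: 1089, 0.025: 107, 0.03: 95, 0.035: 99, 0.04: 93, 0.045: 582, 0.05: 703, 0.055: 57, 0.06: 10, 0.065: 13, 0.07: 12, 0.075: 10, 0.08: 11, 0.085: 16, 0.09: 13, 0.095: 10, 0.1: 13, 0.105: 8, 0.11: 8, 0.115: 8, 0.12: 23, 0.125: 235, 0.13: 314, 0.135: 310, 0.14: 339, 0.145: 1327, 0.15: 537, 0.155: 110, 0.16: 262}
bed 2745 [ 0.41784773 -0.10719731] [0.72907672 0.22168401] 0.019450122341184973
tamper top [ 0.56396516 -0.34342764  0.1589188 ] 105 0.16284775407937138
```

View pics/ortho.png

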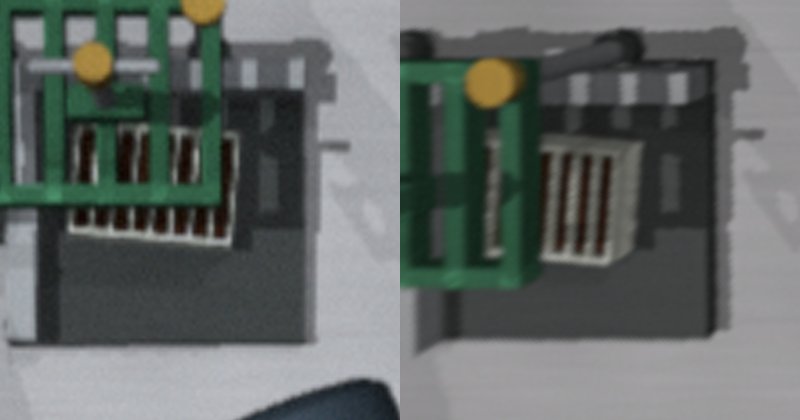

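View pics/tcrop.png

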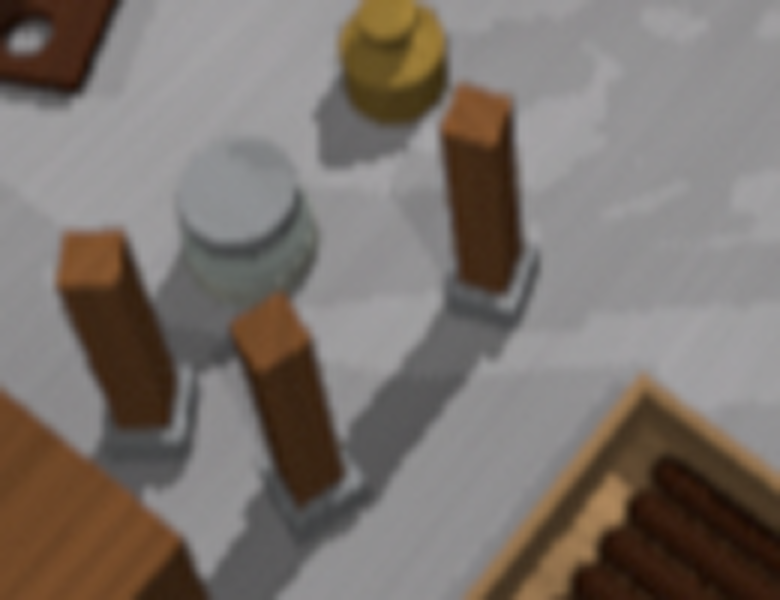

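The crop at (490,200) shows the left-most one: a square shaft on a steel foot, so that is the tamper to take. Next I fit the press and mould edges and look at the tamper from above.

```bash
cat >> h.py <<'E'
def wcloud(p,d,cal):
    K=cal["camera_matrix"]; v,u=np.indices(d.shape); a=(u-K[0,2])/K[0,0]; b=(v-K[1,2])/K[1,1]
    th=np.hypot(a,b)+1e-9; s=np.tan(np.minimum(th,1.4))/th
    P=np.stack([a*s*d,b*s*d,d],-1); return (P-cal["t"])@cal["R"]
def wproj(cal,X):
    q=np.asarray(X)@cal["R"].T+cal["t"]; r=np.hypot(q[...,0],q[...,1])+1e-9; th=np.arctan2(r,q[...,2]); K=cal["camera_matrix"]
    return np.stack([K[0,0]*th*q[...,0]/r+K[0,2],K[1,1]*th*q[...,1]/r+K[1,2]],-1)
def edge(img,pf,p0,p1,z,half=.012,n=60,sgn=1):
    """subpixel line of strongest gradient (rising along left normal*sgn) near p0-p1 at height z; returns point, direction, rms"""
    p0,p1=np.array(p0,float),np.array(p1,float); t=(p1-p0)/np.linalg.norm(p1-p0); nn=np.array([-t[1],t[0]])*sgn
    o=np.arange(-half,half,.0005); s=np.linspace(0,1,n)[:,None,None]
    G=p0+s*(p1-p0)+o[None,:,None]*nn; G=np.concatenate([G,np.full(G.shape[:2]+(1,),z)],-1)
    q=pf(G).astype(np.float32); v=cv2.remap(img.mean(-1).astype(np.float32),q[...,0],q[...,1],cv2.INTER_LINEAR)
    v=cv2.GaussianBlur(v,(0,0),3,sigmaY=1); g=np.gradient(v,axis=1); k=g.argmax(1); w=g[np.arange(n),k]>.3*g.max(1).mean()
    P=(p0+s[:,0]*(p1-p0)+o[k][:,None]*nn)[w]
    for _ in range(4):
        c=P.mean(0); dd=np.linalg.svd(P-c)[2][0]; r=(P-c)@[-dd[1],dd[0]]; keep=abs(r)<max(.0015,1.5*r.std()); 
        if keep.all(): break
        P=P[keep]
    if dd@t<0: dd=-dd
    return c,dd,r.std(),len(P)
E
python3 - <<'E'
from h import *
for c in ("top","scene"):
    f=np.load(f"pics/{c}0.npz"); p=f["p"]; pf=lambda G:proj(c,G)
    L=dict(near=edge(p,pf,(.417,-.09),(.417,.15),.02,sgn=1),right=edge(p,pf,(.43,-.106),(.51,-.106),.02,sgn=-1))
    for k,(pt,dd,r,n) in L.items(): print(c,k,pt.round(4),dd.round(4),round(r*1e3,2),n)
    X=cloud(c,p,f["d"]); m=(abs(X[...,2]-.0525)<.006)&(X[...,0]>.48)&(X[...,0]<.66)&(X[...,1]>-.07)&(X[...,1]<.17)
    Q=X[m]; r=cv2.minAreaRect((Q[:,:2]*1000).astype(np.float32)); print("mould",r,len(Q),Q[:,2].mean(),p[m].mean(0))
manip.set_gripper(1.0)
R=np.array([[0,1,0],[1,0,0],[0,0,-1.]])  # closing along x
print(manip.inverse_kinematics([.53,-.342,.30],R),manip.inverse_kinematics([.53,-.342,.30],np.diag([1,-1,-1.])))
manip.move_ptp([.50,-.342,.30],np.diag([1,-1,-1.]))
cal=manip.get_calibration("wrist"); p,d=manip.grab_frame("wrist"); np.savez("pics/w1.npz",p=p,d=d,**cal)
X=wcloud(p,d,cal); m=(d>0)&(np.hypot(X[...,0]-.562,X[...,1]+.342)<.04)&(X[...,2]>.145)
if m.any(): print("tamper",cv2.minAreaRect((X[m][:,:2]*1000).astype(np.float32)),X[m].mean(0),m.sum())
cv2.imwrite("pics/w1.png",p[:,:,::-1]); print(cal["camera_matrix"],manip.current_time())
E
```

```text
top near [0.4137 0.03  ] [-0.0104  0.9999] 0.39 60
top right [ 0.47  -0.115] [1. 0.] 0.0 60
mould ((570.9834594726562, 55.477622985839844), (228.89671325683594, 177.84637451171875), 89.97666931152344) 826 0.05147347452238577 [72.8401937  72.36077482 67.88377724]
scene near [0.4196 0.03  ] [-0.0017  1.    ] 0.35 60
scene right [ 0.47  -0.115] [1. 0.] 0.0 60
mould ((550.5584106445312, 61.14744186401367), (197.4239044189453, 151.65138244628906), 86.2619857788086) 714 0.051690285291365524 [78.30112045 75.39635854 68.81932773]
[-6.46839080e-01  4.45790659e-01  1.34074494e+00 -4.44089210e-16
  1.35505705e+00 -6.46839080e-01] [-6.46839080e-01  4.45790659e-01  1.34074494e+00 -4.44089210e-16
  1.35505705e+00  9.23957247e-01]
tamper ((562.1986083984375, -342.0345458984375), (24.176715850830078, 24.04184341430664), 17.238264083862305) [ 0.56214917 -0.34213398  0.15895682] 631
[[297.31863964   0.         255.80944579]
 [  0.         297.31863964 186.76093366]
 [  0.           0.           1.        ]] 2.4167
```

View pics/w1.png

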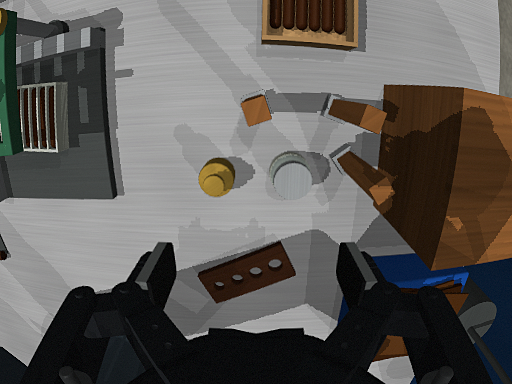

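The wrist picture shows the tamper at (256,108), the weight at (216,177) and the jar at (292,178). The tamper top measures 24 x 24 mm, at (0.562,-0.342), yaw 17°. Next is a close look at the press.

```bash
python3 - <<'E'
from h import *
manip.move_ptp([.40,-.03,.33],np.diag([1,-1,-1.]))
cal=manip.get_calibration("wrist"); p,d=manip.grab_frame("wrist"); np.savez("pics/w2.npz",p=p,d=d,**cal)
cv2.imwrite("pics/w2.png",p[:,:,::-1]); print(manip.current_time())
X=wcloud(p,d,cal)
# ortho colour at z=.02 and z=.054
t=[]
for z in (.02,.054):
    xs=np.linspace(.74,.38,360*5//3);ys=np.linspace(.2,-.2,400)
    xs=np.linspace(.74,.34,400)
    G=np.stack([np.repeat(xs[:,None],400,1),np.repeat(ys[None],400,0),np.full((400,400),z)],-1)
    q=wproj(cal,G).astype(np.float32); t.append(cv2.remap(p,q[...,0],q[...,1],cv2.INTER_CUBIC))
cv2.imwrite("pics/ortho2.png",np.hstack(t)[:,:,::-1])
E
```

```text
3.7167
```

View pics/ortho2.png

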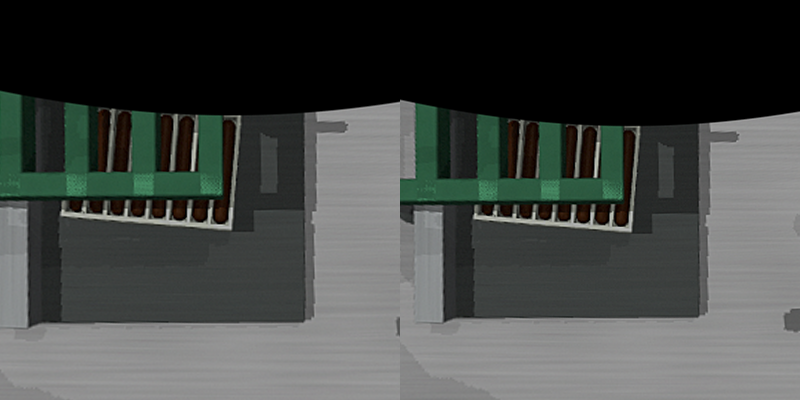

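```bash
python3 - <<'E'
from h import *
f=np.load("pics/w2.npz"); cal={k:f[k] for k in("camera_matrix","R","t")}; p,d=f["p"],f["d"]; pf=lambda G:wproj(cal,G)
def show(k,e): print(k,e[0].round(4),e[1].round(4),"rms mm",round(e[2]*1e3,2),e[3])
show("near",edge(p,pf,(.417,-.095),(.417,.13),.02,half=.008))
show("right",edge(p,pf,(.43,-.106),(.60,-.106),.02,half=.006,sgn=-1))
show("stop in",edge(p,pf,(.43,.158),(.52,.158),.05,half=.008))
show("m near",edge(p,pf,(.509,-.025),(.521,.12),.054,half=.006,sgn=-1))
show("m right",edge(p,pf,(.52,-.034),(.60,-.040),.054,half=.006,sgn=1))
X=wcloud(p,d,cal); 
m=(d>0)&(abs(X[...,2]-.054)<.004)&(X[...,0]>.48)&(X[...,0]<.62)&(X[...,1]>-.07)&(X[...,1]<.135)
print("mould z",np.median(X[m][:,2])); q=X[m][:,:2]
cn=np.median(q[q[:,0]<.53][:,0]); 
for a,b in ((.0,.02),(.05,.07),(.09,.11)): print("near depth y",a,np.percentile(q[(q[:,1]>a)&(q[:,1]<b)][:,0],2))
for a,b in ((.52,.54),(.56,.58)): print("right depth x",a,np.percentile(q[(q[:,0]>a)&(q[:,0]<b)][:,1],1))
m=(d>0)&(abs(X[...,2]-.02)<.004)&(X[...,0]>.4)&(X[...,0]<.5)&(abs(X[...,1])<.1); print("bed near",np.percentile(X[m][:,0],1),np.median(X[m][:,2]))
m=(d>0)&(abs(X[...,2]-.05)<.005)&(X[...,0]>.42)&(X[...,0]<.5)&(abs(X[...,1]-.18)<.04); print("stop y",np.percentile(X[m][:,1],[1,99]))
m=(d>0)&(abs(X[...,2]-.15)<.006)&(X[...,0]<.56)&(X[...,0]>.45); print("head near x",np.percentile(X[m][:,0],2))
m=(d>0)&(abs(X[...,2]-.15)<.006)&(X[...,0]<.64)&(X[...,1]<.0); print("head right y",np.percentile(X[m][:,1],2))
E
```

```text
near [0.4167 0.0175] [-0.0032  1.    ] rms mm 0.25 60
right [ 0.515  -0.1053] [1.    0.008] rms mm 0.19 60
stop in [0.475  0.1593] [1.    0.007] rms mm 0.15 60
m near [0.514  0.0476] [0.0823 0.9966] rms mm 0.06 60
m right [ 0.5601 -0.0363] [ 0.9964 -0.0847] rms mm 0.17 60
mould z 0.05221795430266106
near depth y 0.0 0.5116967368080106
near depth y 0.05 0.5151341692310965
near depth y 0.09 0.5185691392288715
right depth x 0.52 -0.032637567806519205
right depth x 0.56 -0.03622738525304394
bed near 0.4171701270487066 0.019116993308538093
stop y [0.15880515 0.18842896]
head near x 0.5260041700654499
head right y -0.3328571896923893
```

```bash
cat >> h.py <<'E'
PO=np.array([.661,.1605,0]); PY=.006; H=.096; A=np.radians(30)
PR=np.array([[np.cos(PY),-np.sin(PY),0],[np.sin(PY),np.cos(PY),0],[0,0,1]])
def down(phi): c,s=np.cos(phi),np.sin(phi); return np.array([[c,s,0],[s,-c,0],[0,0,-1.]])
def pose(axis,F,sgn):
    """TCP pose with the foot's front-bottom edge middle at press-frame F, pushing along axis ('x','y'), top leant back by A"""
    e=np.array([1.,0,0]) if axis=='x' else np.array([0,1.,0]); k=np.array([0,0,1.])
    n=e*np.cos(A)+k*np.sin(A); dd=-e*np.sin(A)+k*np.cos(A)
    T=np.array(F)-.017*n+H*dd; y=sgn*n; z=-dd
    return PO+PR@T, PR@np.column_stack([np.cross(y,z),y,z])
def topress(X): return (np.asarray(X)-PO)@PR
E
python3 - <<'E'
from h import *
# reachability of everything first
for ax,F in (('x',(-.17,-.125,.041)),('x',(-.11,-.12,.041)),('y',(-.055,-.25,.041)),('y',(-.055,-.16,.041)),('y',(-.055,-.25,.15))):
    for s in (1,-1):
        q=manip.inverse_kinematics(*pose(ax,F,s)); print(ax,F,s,None if q is None else np.round(q,2))
ph=np.radians(17.24); T=np.array([.5622,-.342,0])
for p_ in (ph,ph-np.pi/2): print(np.round(manip.inverse_kinematics(T+[0,0,.096],down(p_)),2))
E
```

```text
x (-0.17, -0.125, 0.041) 1 None
x (-0.17, -0.125, 0.041) -1 None
x (-0.11, -0.12, 0.041) 1 [-0.02  0.28  2.24  0.15  0.09 -0.18]
x (-0.11, -0.12, 0.041) -1 None
y (-0.055, -0.25, 0.041) 1 [-0.51  0.74  1.42  0.47  1.3  -2.28]
y (-0.055, -0.25, 0.041) -1 [-0.51  0.74  1.42  0.47  1.3   0.86]
y (-0.055, -0.16, 0.041) 1 [-0.38  0.68  1.52  0.52  1.2  -2.21]
y (-0.055, -0.16, 0.041) -1 [-0.38  0.68  1.52  0.52  1.2   0.93]
y (-0.055, -0.25, 0.15) 1 [-0.51  0.61  1.34  0.45  1.47 -2.2 ]
y (-0.055, -0.25, 0.15) -1 [-0.51  0.61  1.34  0.45  1.47  0.95]
[-0.62  0.69  1.45 -0.    0.99  0.65]
[-0.62  0.69  1.45 -0.    0.99  2.22]
```

```bash
python3 - <<'E'
import h
from h import *
for H_ in (.096,.116):
  for a in (12,20,25,27):
    h.H=H_; h.A=np.radians(a); o=[]
    zF=.02+.034*np.sin(h.A)+.004
    for x,z in ((-.19,zF+.08),(-.19,zF),(-.17,zF),(-.15,zF),(-.13,zF),(-.11,zF)):
        q=manip.inverse_kinematics(*pose('x',(x,-.122,z),1)); o.append(None if q is None else np.round(q[[0,3,4,5]],2).tolist())
    print(H_,a,o)
E
```

```text
0.096 12 [[-0.03, 0.01, 0.75, -0.04], [-0.03, 0.01, 0.53, -0.04], [-0.02, 0.01, 0.54, -0.04], [-0.02, 0.01, 0.56, -0.04], [-0.02, 0.01, 0.57, -0.04], [-0.02, 0.01, 0.59, -0.03]]
0.096 20 [[-0.03, 0.02, 0.57, -0.05], [-0.03, 0.04, 0.32, -0.07], [-0.03, 0.04, 0.33, -0.07], [-0.03, 0.03, 0.35, -0.06], [-0.02, 0.03, 0.36, -0.06], [-0.02, 0.03, 0.38, -0.05]]
0.096 25 [[-0.03, 0.04, 0.45, -0.07], [-0.03, 0.09, 0.18, -0.13], [-0.03, 0.08, 0.19, -0.11], [-0.03, 0.07, 0.21, -0.1], [-0.03, 0.06, 0.22, -0.09], [-0.03, 0.06, 0.24, -0.08]]
0.096 27 [[-0.03, 0.05, 0.4, -0.08], [-0.03, 0.15, 0.12, -0.19], [-0.03, 0.13, 0.14, -0.16], [-0.03, 0.11, 0.15, -0.14], [-0.03, 0.09, 0.17, -0.12], [-0.03, 0.08, 0.18, -0.11]]
0.116 12 [[-0.03, 0.01, 0.81, -0.04], [-0.03, 0.01, 0.58, -0.04], [-0.02, 0.01, 0.59, -0.04], [-0.02, 0.01, 0.61, -0.04], [-0.02, 0.01, 0.62, -0.03], [-0.02, 0.01, 0.64, -0.03]]
0.116 20 [[-0.03, 0.02, 0.63, -0.05], [-0.03, 0.03, 0.38, -0.07], [-0.03, 0.03, 0.39, -0.06], [-0.03, 0.03, 0.4, -0.06], [-0.03, 0.03, 0.41, -0.05], [-0.02, 0.02, 0.43, -0.05]]
0.116 25 [[-0.03, 0.03, 0.51, -0.07], [-0.03, 0.07, 0.24, -0.11], [-0.03, 0.07, 0.25, -0.1], [-0.03, 0.06, 0.26, -0.09], [-0.03, 0.05, 0.27, -0.08], [-0.03, 0.05, 0.29, -0.07]]
0.116 27 [[-0.04, 0.04, 0.46, -0.08], [-0.04, 0.11, 0.18, -0.14], [-0.03, 0.09, 0.19, -0.13], [-0.03, 0.08, 0.2, -0.12], [-0.03, 0.07, 0.21, -0.1], [-0.03, 0.07, 0.23, -0.09]]
```

```bash
sed -i 's/H=.096; A=np.radians(30)/H=.112; A=np.radians(27)/' h.py; python3 - <<'E'
from h import *
R=down(np.radians(17.24)); T=np.array([.5622,-.342,0])
manip.move_ptp(T+[0,0,.23],R); manip.move_l(T+[0,0,.112],max_speed=.12)
manip.set_gripper(0.0,90); print("grip",manip.current_grip_width(),manip.current_grip_force(),manip.current_time())
manip.move_l(T+[0,0,.24],max_speed=.15); print(manip.current_force())
zF=.0405; P,Rp=pose('x',(-.19,-.122,zF+.10),1)
manip.move_ptp(P,Rp)
print(manip.current_time(),manip.current_grip_width(),manip.current_force())
P,Rp=pose('x',(-.185,-.122,zF),1); manip.move_l(P,Rp,max_speed=.1)
p,d=manip.grab_frame("scene"); cal=manip.get_calibration("scene"); np.savez("pics/s2.npz",p=p,d=d)
u,v=proj("scene",P).astype(int); cv2.imwrite("pics/s2.png",cv2.resize(p[v-60:v+90,u-60:u+140],(800,600),interpolation=cv2.INTER_CUBIC)[:,:,::-1])
print(manip.current_time(),manip.current_force())
E
```

```text
grip 0.2647619269156991 88.54941844940186 6.8083
[-0.14415646  0.29185792 -3.08304352]
9.3333 0.2703566610896539 [ 0.05342344 -0.71644719 -2.23794511]
10.5333 [ 0.57845105 -0.25554875 -2.94551459]
```

View pics/s2.png

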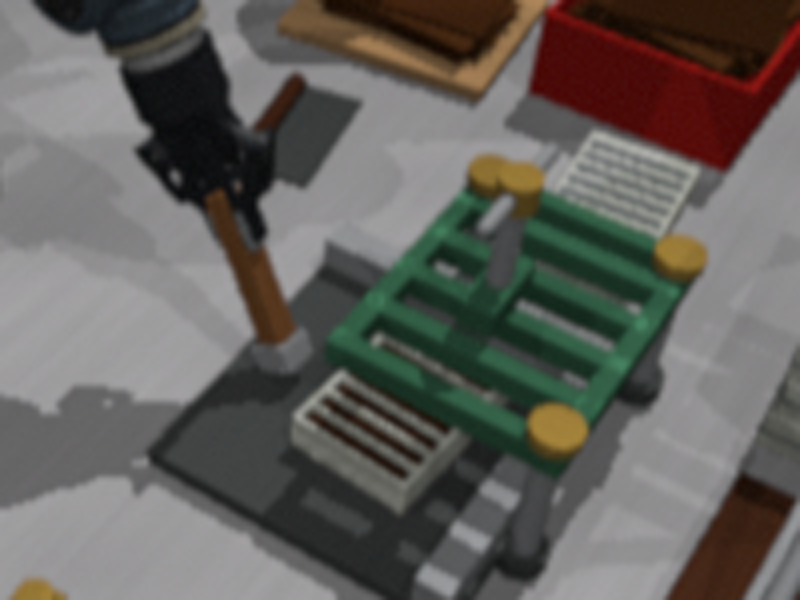

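The tamper is held firmly, leant back, with its foot at (280,350), clear of the mould and the head. Next is the push in x.

```bash
cat >> h.py <<'E'
def push(ax,path,sgn,f,stop,fine=None,step=.002,fineat=None,over=.004,vs=.03):
    """advance foot edge to each value; stop on rise of reaction. path=(start,home); f(v)->F"""
    k=0 if ax=='x' else 1; f0=np.mean([manip.current_force() for _ in range(5)],0); v,home=path; log=[]
    while v<home+over:
        v+= step if v<home-.005 else .0007
        P,R=pose(ax,f(v),sgn); manip.move_l(P,R,max_speed=vs)
        r=-((manip.current_force()-f0)@PR)[k]; log.append((round(v*1e3,1),round(float(r),1)))
        if r>(stop if v>home-.006 else 14): break
    print(manip.current_time(),log); return v
E
python3 - <<'E'
from h import *
f=lambda v:(v,-.122,.0405)
P,R=pose('x',f(-.157),1); manip.move_l(P,R,max_speed=.06)
v=push('x',(-.157,-.110),1,f,7)
print(topress(manip.current_ee_pos())-topress(pose('x',f(v),1)[0]), manip.current_grip_width())
E
```

```text
18.65 [(-155.0, -1.7), (-153.0, -1.9), (-151.0, -0.7), (-149.0, 0.0), (-147.0, 0.3), (-145.0, 0.6), (-143.0, -0.3), (-141.0, -0.7), (-139.0, 0.0), (-137.0, -0.4), (-135.0, -0.3), (-133.0, -1.1), (-131.0, 0.4), (-129.0, -0.3), (-127.0, 0.0), (-125.0, -0.3), (-123.0, -0.6), (-121.0, -0.7), (-119.0, 0.3), (-117.0, 0.0), (-115.0, -0.5), (-114.3, 1.3), (-113.6, 0.8), (-112.9, 0.6), (-112.2, 0.8), (-111.5, 0.8), (-110.8, 1.8), (-110.1, 3.9), (-109.4, 5.4), (-108.7, 7.3)]
[-1.16486909e-03  8.76334643e-05 -6.08226842e-04] 0.27070951028399687
```

```bash
python3 - <<'E'
from h import *
z=.0405
for F,s in (((-.19,-.122,z),.12),((-.20,-.122,z+.08),.2),((-.21,-.29,z+.10),.25)):
    P,R=pose('x',F,1); manip.move_l(P,R,max_speed=s)
p,d=manip.grab_frame("scene")
P,R=pose('y',(-.055,-.27,z+.10),-1); manip.move_ptp(P,R)
P,R=pose('y',(-.055,-.25,z),-1); manip.move_l(P,R,max_speed=.12)
print(manip.current_time(),manip.current_grip_width(),manip.current_force())
p2,_=manip.grab_frame("scene")
u,v=proj("scene",PO+[-.06,-.15,.08]).astype(int)
cr=lambda p:cv2.resize(p[v-75:v+75,u-50:u+50],(400,600),interpolation=cv2.INTER_CUBIC)
cv2.imwrite("pics/s3.png",np.hstack([cr(p),cr(p2)])[:,:,::-1])
# mould right end: top face points seen by scene
X=cloud("scene",p,d); Q=topress(X); m=(d>0)&(abs(Q[...,2]-.053)<.005)&(Q[...,0]>-.13)&(Q[...,0]<-.03)&(Q[...,1]<-.16)&(Q[...,1]>-.24); print(m.sum(),np.percentile(Q[m][:,1],[1,5]),np.percentile(Q[m][:,0],[1,99]))
E
```

```text
23.75 0.26484249437233714 [-0.03409655  0.07660774 -1.64900684]
225 [-0.19493435 -0.19329491] [-0.10878974 -0.0303138 ]
```

View pics/s3.png

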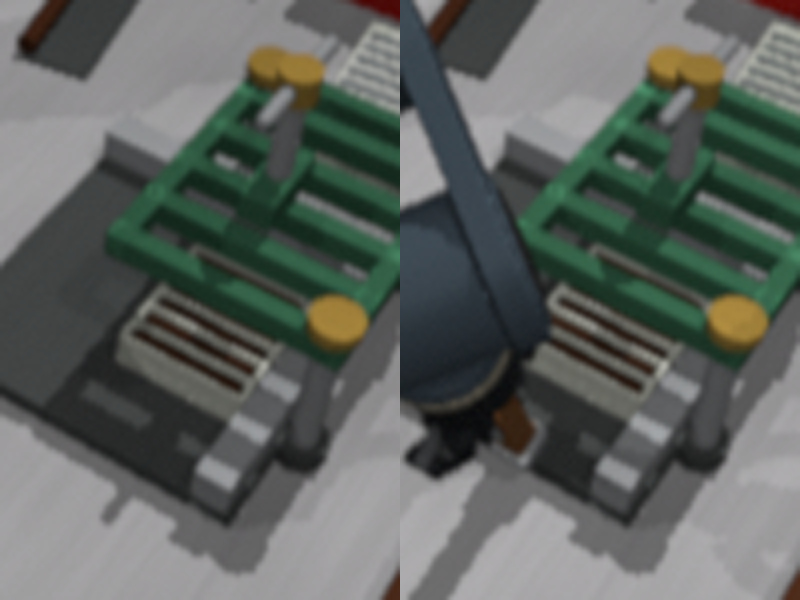

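In the left half, the mould's far edge lies along the far stop, from (240,410) to (285,345). In the right half, the tamper foot at (515,450) is clear of the mould's right end. Next is the push in y.

```bash
python3 - <<'E'
from h import *
f=lambda v:(-.055,v,.0405)
P,R=pose('y',f(-.203),-1); manip.move_l(P,R,max_speed=.06)
v=push('y',(-.203,-.160),-1,f,7)
print(topress(manip.current_ee_pos())-topress(pose('y',f(v),-1)[0]), manip.current_grip_width())
for F,s in ((f(-.26),.12),((-.055,-.28,.16),.2)):
    P,R=pose('y',F,-1); manip.move_l(P,R,max_speed=s)
P,R=pose('x',(-.21,-.29,.14),1); manip.move_ptp(P,R)
p,d=manip.grab_frame("scene"); np.savez("pics/s4.npz",p=p,d=d); t,_=manip.grab_frame("top")
u,v=proj("scene",PO+[-.06,-.15,.08]).astype(int)
cr=lambda p:cv2.resize(p[v-75:v+75,u-50:u+50],(400,600),interpolation=cv2.INTER_CUBIC)
u2,v2=proj("top",PO+[-.08,-.1,.08]).astype(int)
cv2.imwrite("pics/s4.png",np.hstack([cr(p),cv2.resize(t[v2-75:v2+75,u2-50:u2+50],(400,600),interpolation=cv2.INTER_CUBIC)])[:,:,::-1])
print(manip.current_time())
E
```

```text
31.7333 [(-201.0, -0.3), (-199.0, -0.9), (-197.0, -1.2), (-195.0, -1.3), (-193.0, -1.4), (-191.0, 0.9), (-189.0, 1.7), (-187.0, 1.4), (-185.0, 0.6), (-183.0, 0.8), (-181.0, 0.1), (-179.0, 1.5), (-177.0, 0.9), (-175.0, 0.5), (-173.0, 0.1), (-171.0, 0.9), (-169.0, 1.0), (-167.0, 0.4), (-165.0, 0.4), (-164.3, 1.4), (-163.6, 2.6), (-162.9, 2.2), (-162.2, 1.7), (-161.5, 1.3), (-160.8, 1.1), (-160.1, 2.3), (-159.4, 5.8), (-158.7, 7.9)]
[ 0.00019392 -0.00098817  0.000263  ] 0.2690920485387563
35.2417
```

View pics/s4.png

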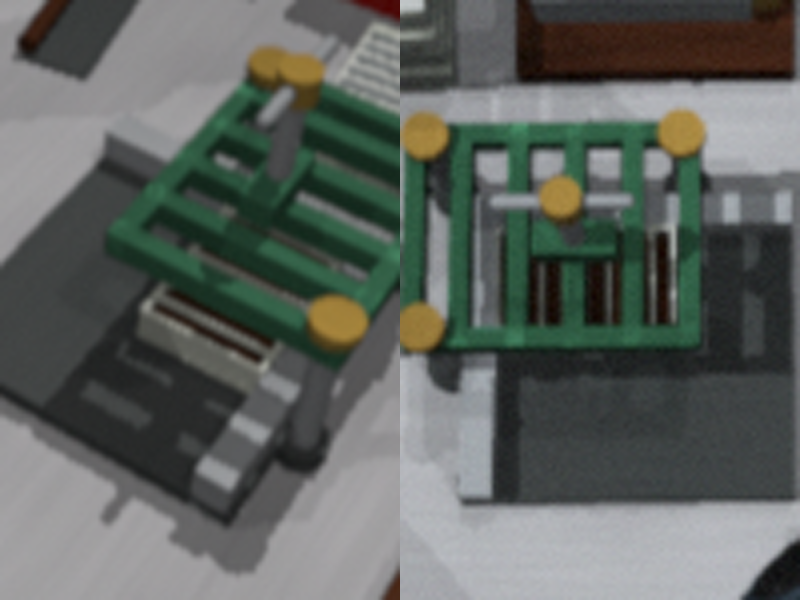

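The mould is in the corner in both views. The far-stop gap at (270,365) looks closed and the y reaction rose exactly at home. A short second x nudge will confirm the far edge, then I take the tamper back.

```bash
python3 - <<'E'
from h import *
f=lambda v:(v,-.082,.0405)
for F,s in (((-.20,-.082,.12),.25),(f(-.185),.15),(f(-.120),.08)):
    P,R=pose('x',F,1); manip.move_l(P,R,max_speed=s)
v=push('x',(-.120,-.110),1,f,7.5,step=.0015)
for F,s in ((f(-.19),.12),((-.20,-.082,.12),.2),((-.21,-.29,.15),.25)):
    P,R=pose('x',F,1); manip.move_l(P,R,max_speed=s)
p,d=manip.grab_frame("scene"); Q=topress(cloud("scene",p,d))
m=(d>0)&(abs(Q[...,2]-.053)<.005)&(Q[...,0]>-.13)&(Q[...,0]<-.01)&(Q[...,1]<-.13)&(Q[...,1]>-.22); print(m.sum(),np.percentile(Q[m][:,1],[2,5]),np.percentile(Q[m][:,0],[1,99]),np.median(Q[m][:,2]))
T=np.array([.5622,-.342,0]); R=down(np.radians(17.24))
manip.move_ptp(T+[0,0,.24],R); f0=manip.current_force(); manip.move_l(T+[0,0,.122],max_speed=.12); manip.move_l(T+[0,0,.1135],max_speed=.03)
print(manip.current_time(),manip.current_force()-f0)
cal=manip.get_calibration("wrist")
p,d=manip.grab_frame("scene"); u,v=proj("scene",T+[0,0,.08]).astype(int)
cv2.imwrite("pics/s5.png",cv2.resize(p[v-30:v+30,u-40:u+40],(800,600),interpolation=cv2.INTER_CUBIC)[:,:,::-1])
E
```

```text
41.1333 [(-118.5, 0.4), (-117.0, 0.3), (-115.5, 1.3), (-114.0, -0.1), (-113.3, -0.4), (-112.6, 0.1), (-111.9, 0.5), (-111.2, 2.4), (-110.5, 6.1), (-109.8, 7.1), (-109.1, 7.4), (-108.4, 10.0)]
249 [-0.16142719 -0.16036973] [-0.10884654 -0.01163984] 0.05195097742476279
46.7583 [-0.12789393 -0.07867251 -1.7643609 ]
```

View pics/s5.png

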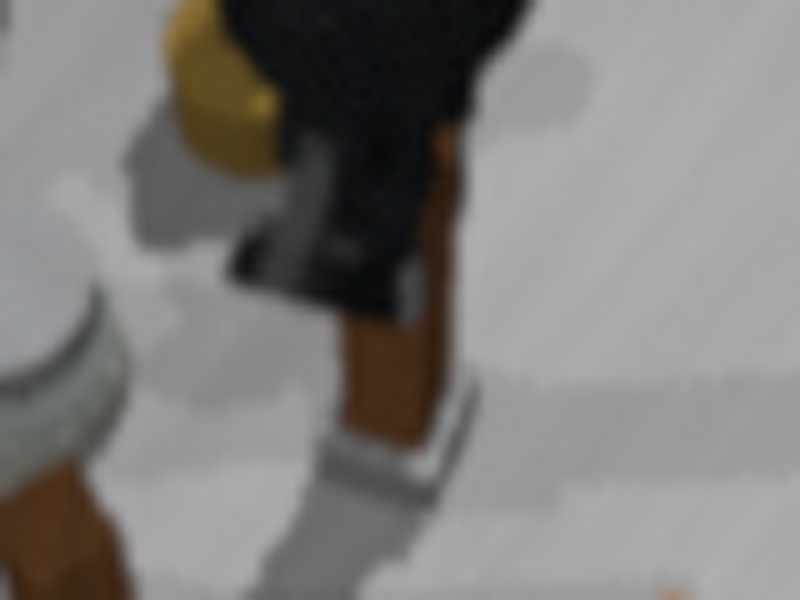

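The tamper is upright and just above the bench at (390,460), clear of its neighbours, and the mould measures as home. I lower it to contact, let go and withdraw.

```bash
python3 - <<'E'
from h import *
T=np.array([.5622,-.342,0]); f0=manip.current_force()[2]; z=.1135; log=[]
while z>.1085:
    z-=.0005; manip.move_l(T+[0,0,z],max_speed=.02); r=manip.current_force()[2]-f0; log.append((round(z,4),round(r,1)))
    if r>4: break
print(log)
manip.set_gripper(.45); manip.set_gripper(1.0); manip.dwell(.2); manip.move_l(T+[0,0,.25],max_speed=.15)
manip.move_ptp([.42,-.342,.30],np.diag([1,-1,-1.])); manip.dwell(.3)
cal=manip.get_calibration("wrist"); p,d=manip.grab_frame("wrist"); X=wcloud(p,d,cal)
m=(d>0)&(np.hypot(X[...,0]-.562,X[...,1]+.342)<.05)&(X[...,2]>.145); print(cv2.minAreaRect((X[m][:,:2]*1000).astype(np.float32)),X[m].mean(0),m.sum())
print(manip.current_time())
p,d=manip.grab_frame("scene"); cv2.imwrite("pics/s6.png",cv2.resize(p[60:,150:],(800,600))[:,:,::-1])
E
```

```text
[(0.113, np.float64(-0.7)), (0.1125, np.float64(4.5))]
((554.5587768554688, -344.6942138671875), (24.593563079833984, 24.57296371459961), 17.446571350097656) [ 0.55371608 -0.34482719  0.15866525] 683
50.4
```

View pics/s6.png

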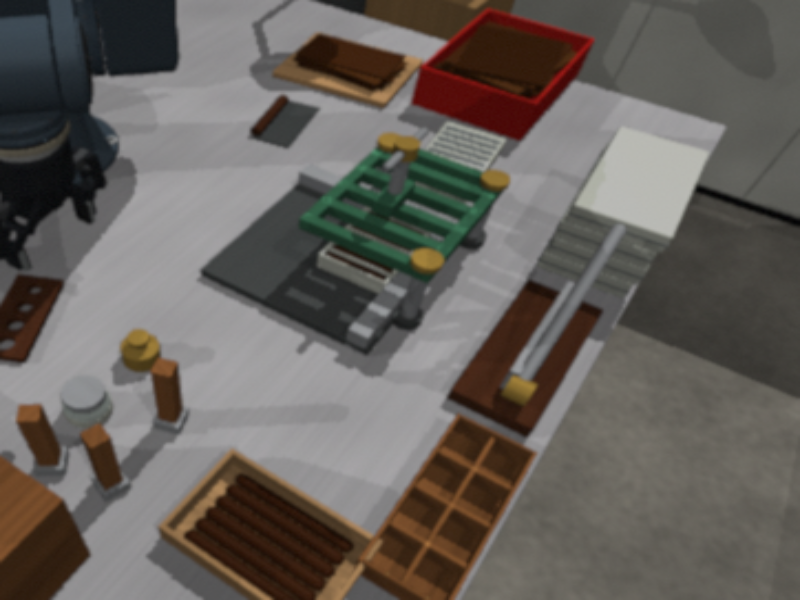

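The tamper stands upright at (168,395), the mould sits in the corner at (355,265), and the other things are where they were.

```bash
python3 -c "
from bench import manip
print(manip.sign_off(),manip.current_time())"
```

```text
the job is handed in; nothing more can be done
the job is handed in; nothing more can be done
```

I pushed the mould home against the far and left stops, stood the tamper upright on the bench and let go of it (about 8 mm from where it started), and handed the job in at about 50 s; no verdict was shown.

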